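# Nest the gauge cups and hold the ball tray out level

## Task

On the carrying tray, put the medium steel cup into the large one, then the small cup into the medium one, all standing upright. Then lift the tray by its upright grip plate, keeping it level so that the loose steel ball stays in its shallow pocket and the cups stay nested, and carry it over the closed white carton. Finish still holding it there, level and still, centred over the carton with its underside about 10 cm above the carton's top, so that I can take it from you; do not disturb the other things on the bench.

Things in the scene. Friction and masses are not known exactly. Their poses are not given: they have to be found in the camera images.
- tray: Bare aluminium carrying tray, loose, 0.3 to 0.55 kg, plate 90 mm (its x) by 190 mm (its y) with a 12 mm high rim, on small feet; standing on the bench at the start. Origin at the centre of its underside, z up. In its middle stands a flat upright grip plate, 12 mm thick along the tray's x, 40 mm wide along its y, its top 112 mm above the origin. At +55 mm in y a 3 mm high locating ring holds the large cup; at -55 mm in y a shallow round pocket holds the ball.
- tray_grip (a point): Centre of the top edge of the tray's grip plate, 112 mm above the tray's origin; axes as the tray. The plate is free on both sides down to 20 mm above the bench.
- tray_pocket (a point): Centre of the flat floor of the ball pocket, 8 mm above the tray's underside: a round recess of 48 mm inner diameter with a rim only 3 mm high, in which the ball can roll a few mm.
- ball_center (a point): Centre of the loose steel ball, 30 mm diameter, about 0.11 kg, in the pocket at the start (its centre is then 15 mm above the pocket floor).
- cup_large: Large steel cup, low and wide: 60 mm outside diameter, 30 mm high, wall 2.5 mm, floor 3 mm thick, straight sided, open at the top, loose. Stands in the tray's locating ring from the start and stays there. Origin at the centre of its underside, z up.
- cup_medium: Medium steel cup, 46 mm outside diameter, 52 mm high, wall 2.5 mm, floor 3 mm thick, open at the top, loose (about 40 g), upright on the bench. Origin at the centre of its underside, z up. Nested, it stands on the large cup's floor and its top sticks out 25 mm above the large cup.
- cup_small: Small steel cup, narrow and tallest: 32 mm outside diameter, 72 mm high, wall 2.5 mm, floor 3 mm thick, open at the top, loose (about 30 g), upright on the bench. Origin at the centre of its underside, z up. Nested, it stands on the medium cup's floor and its top sticks out 23 mm above the medium cup.
- carton: Closed flat white carton, 162 mm (its x) by 122 mm (its y), 30 mm high, fixed on the bench, at the right. Origin at the centre of its underside.
- tweezers: Bystander: slim pale metal tweezers, 122 x 12 mm, 8 mm high, lying among the cups; leave alone. Origin at the centre of its underside.
- tape_roll: Bystander: small roll of blue tape, 44 mm diameter, 12 mm high, lying flat; leave alone. Origin at the centre of its underside.
- cement: Bystander: brown bottle with a black cap, 32 mm diameter, 62 mm high, standing; leave alone. Origin at the centre of its underside.
- pencil: Bystander: pencil, 123 mm long, 7 mm thick, lying in front of the black drawer cabinet (fixed, 310 mm wide, 206 mm high, its front at x = 0.67 m, y = -0.18 to 0.14 m: keep the arm clear of it); leave alone. Origin at the centre of its underside.
- driver: Bystander: screwdriver with ivory handle, 170 mm long, 18 mm thick, lying in front of the drawer cabinet; leave alone. Origin at the centre of its underside.
There are look-alikes about, which are no part of the job. What is shaped like the cup_small but blue or red is not meant.

How it is judged:
By the outcome, as a careful person would: the job done as asked, in the order asked, and still so for the second after the job is handed in, while the arm keeps its last pose, push and grip.
It also fails if it takes over 72 s, if anything falls off the work surface, if the arm or the gripper's body presses on something with over 40 N, if the wrist force passes 120 N, or if a joint passes its speed limit or range.

## Robot

A 6-joint arm with a two-finger parallel gripper is mounted at the origin on a cart in front of the work surface, level with it; the furniture and walls round the work are solid. World frame = base frame: x ahead of the robot, y to its left, z up, the work surface at z = 0. Lengths are in m, angles in rad, forces in N, time in s.
With the tool pointing down it reaches from about 0.35 to 0.925 m from the base axis. Payload 6.4 kg.
Tool frame: the origin (TCP) lies midway between the tips of the shut fingers; the grasp point (between the pads) lies 19 mm behind it; z points along the fingers, y is the line along which they close (so a half turn about z gives the same grasp; the last joint's range is limited). The gripper opens to 85 mm and grips with 20 to 120 N. Pads are 22 mm wide; open, the fingers measure 114 mm over their backs; the gripper's body (76 mm by 85 mm) begins 54 mm behind the grasp point. The pads swing forward as they close: fully open they stand 13 mm farther back than shut.
Start: joints at [0.991, 0.245, 1.558, -0, 1.339, -0.174], TCP at [0.257, 0.597, 0.231] pointing down, gripper open.
Joint ranges: [-3.13, 3.13], [-1.02, 2.26], [0.13, 2.54], [-0.95, 4.09], [0.21, 2.88], [-2.74, 2.74]. Speed limits (rad/s): [2.57, 2.57, 3.14, 3.14, 3.14, 3.14].

## Interface

Orientations are given as a unit quaternion [x, y, z, w].
In Python, from rig import status, camera, get_calibration, workorder gives the robot as it stands.
- The arm moves only by the tool apply_moves, never from a script. Its argument "rows" is a list of rows, each a list of 7 numbers: the turn, a rotation vector about the world's x, y, z in rad, then the shift along the world's x, y, z in mm, then the finger opening in mm, from 0 to 85.4. A call has 1 to 5 rows; each row shifts and turns the commanded pose from where the row before left it; what a row does not reach is not made up. A row lasts 1/8 s, in which the tool goes at most 62.5 mm and 10.7 degrees, less where a joint would pass 70% of its speed; a pose out of reach is approached as far as the arm can. A call is refused whole if a number of a shift passes 62.5 or a number of a turn 0.188, either way. A call with a gripper value outside its range is refused whole. The fingers move at their own pace and stop on an object; "squeeze" is the grip in N (left out, the last holds). Time passes only in rows, so rows that do not move let the fingers close. It gives the time, the measured TCP pose, the force, the opening and the grip force at its end, in the units of the state.
- status.state(): the state, without advancing time (a new reading comes with each control period).
- camera(name): name is "scene" or "top" or "wrist"; returns the picture (384x512x3 uint8, blue, green, red); there is no depth.
- get_calibration(name): a dict with "fx", "fy", "cx", "cy" (pixels), "R" (3x3) and "t" (3): a world point X has camera coordinates R X + t. Camera axes: x right, y down, z forward; pixel columns grow to the right and rows downward; lengths in m; the calibration is good to about 2 mm. A picture is of the moment at which its call begins: read the wrist's pose just before it. get_calibration takes no time and is no camera call; for the wrist camera it gives the pose at the moment of the call.
- workorder.sign_off(): hands the job in; it is judged then, once.
The state is a dict: "time": time; "joint_pos": joint angles; "dq": joint speeds; "effort": joint torques, N m; "ee_pos": TCP position; "tool_rot": TCP orientation; "wrist_force": force on the tool from outside, world axes, zero at the start; "moment": the same for the moment, N m; "grip_width": opening from 0.0 (shut) to 1.0 (fully open); "finger_force": force on a finger pad.
Only numpy, scipy, OpenCV 4.12 (cv2) and the standard library are available. Lean on these libraries where they do the work, as an engineer would, in place of code of your own. Each camera call takes 0.05 s, during which the arm holds its last target. There are 200 camera calls.

## Working session

There is one attempt and no reset: what is moved stays moved. The work goes in short steps, Python scripts to look and compute and a tool call to move; the robot and the scene stay as the last step left them, time stands still between calls to the robot, and variables do not carry over. Pictures are saved under pics/ and viewed, at most 10 in all, crops included, and the job is handed in when it is done.

Besides the shell and the picture viewer there is one more tool, called after "Request:" as name(argument=value, ...) on one line, values as JSON. apply_moves: Moves the arm, as the interface text tells. Its arguments: {"type":"object","properties":{"rows":{"type":"array"},"squeeze":{"type":"number"}},"required":["rows"]}

```bash
mkdir -p pics; ls; python3 - <<'E'
from rig import status,camera,get_calibration
import cv2,numpy as np
print(status.state())
for n in("scene","top"):
    im=camera(n);cv2.imwrite(f"pics/{n}0.png",im);c=get_calibration(n);print(n,c)
E
```

```text
pics
{'time': 0.0, 'joint_pos': array([ 9.90914232e-01,  2.45826012e-01,  1.55899698e+00,  6.81740747e-06,
        1.33871279e+00, -1.74104572e-01]), 'dq': array([ 0.00063055,  0.00057715,  0.00063534, -0.00135988, -0.00245282,
       -0.00069258]), 'effort': array([-7.79074162e-05, -4.29528236e+01, -3.26120174e+01, -1.50663755e-04,
        5.40718582e-03, -1.89814295e-05]), 'ee_pos': array([0.25626459, 0.59674922, 0.23018185]), 'tool_rot': array([ 2.01500352e-01,  9.79487960e-01, -9.02117946e-04, -3.60743117e-04]), 'wrist_force': array([-0.45262044,  0.8510691 ,  0.26545382]), 'moment': array([-0.08132528, -0.00135992,  0.0273508 ]), 'finger_force': 0.0, 'grip_width': 1.0016569622869786}
scene {'fx': 435.44100911391683, 'fy': 435.44100911391683, 'cx': 256.4541990831564, 'cy': 189.1533081823668, 'R': array([[ 0.81336746, -0.58163053,  0.01180231],
       [-0.20242857, -0.30198469, -0.93157282],
       [ 0.54539531,  0.7553219 , -0.36336316]]), 't': array([-0.55305454,  0.15557601,  0.98780866])}
top {'fx': 442.53489785532304, 'fy': 442.53489785532304, 'cx': 253.78384797839146, 'cy': 195.66716020285548, 'R': array([[-0.02799108, -0.99954008,  0.01166707],
       [-0.9963729 ,  0.0269603 , -0.08071057],
       [ 0.0803589 , -0.01388392, -0.9966693 ]]), 't': array([-0.20064309,  0.53775297,  1.15326118])}
```

View pics/top0.png

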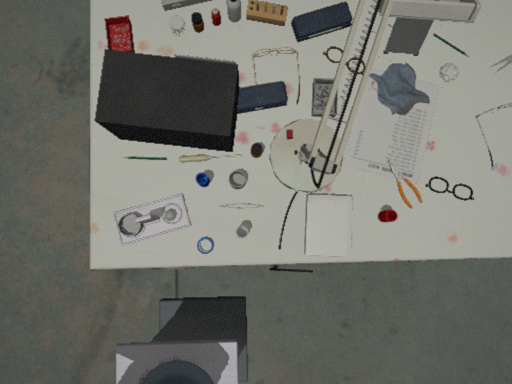

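View pics/scene0.png

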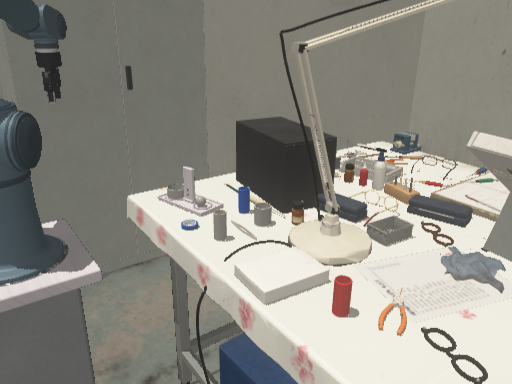

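The top view shows the tray at about (152,218), with the large cup at its left end and the ball at its right. These could be mistaken for the small cup:
- grey steel (244,229): tall and narrow
- blue (204,179): look-alike
- red (388,215): look-alike
- grey wide (238,179): this is the medium cup

The brown bottle at (257,150) is the cement. I choose (244,229) as small and (238,179) as medium, and check both in one crop.

```bash
cat > h.py <<'E'
import cv2,numpy as np
from rig import status,camera,get_calibration
def ray(c,u,v,z):
    d=c["R"].T@np.array([(u-c["cx"])/c["fx"],(v-c["cy"])/c["fy"],1.]);o=-c["R"].T@c["t"]
    return o+d*(z-o[2])/d[2]
def proj(c,X):
    p=c["R"]@np.array(X)+c["t"];return c["fx"]*p[0]/p[2]+c["cx"],c["fy"]*p[1]/p[2]+c["cy"]
E
python3 - <<'E'
from h import *
im=cv2.imread("pics/top0.png");c=get_calibration("top")
cv2.imwrite("pics/crop1.png",cv2.resize(im[135:265,100:290],None,fx=4,fy=4,interpolation=cv2.INTER_CUBIC))
for n,u,v,z in[("med",238,179,.05),("small",244,229,.05),("tray",152,218,.01),("carton",329,224,.03),("blue",204,179,.05),("cement",257,150,.06),("tape",205,245,.01),("tweez",242,206,.0),("cable",290,220,0)]:print(n,ray(c,u,v,z).round(3))
E
```

```text
med [ 0.574 -0.175  0.05 ]
small [ 0.444 -0.187  0.05 ]
tray [0.481 0.058 0.01 ]
carton [ 0.451 -0.411  0.03 ]
blue [ 0.577 -0.087  0.05 ]
cement [ 0.648 -0.227  0.06 ]
tape [ 0.405 -0.082  0.01 ]
tweez [ 0.507 -0.183  0.   ]
cable [ 0.465 -0.312  0.   ]
```

View pics/crop1.png

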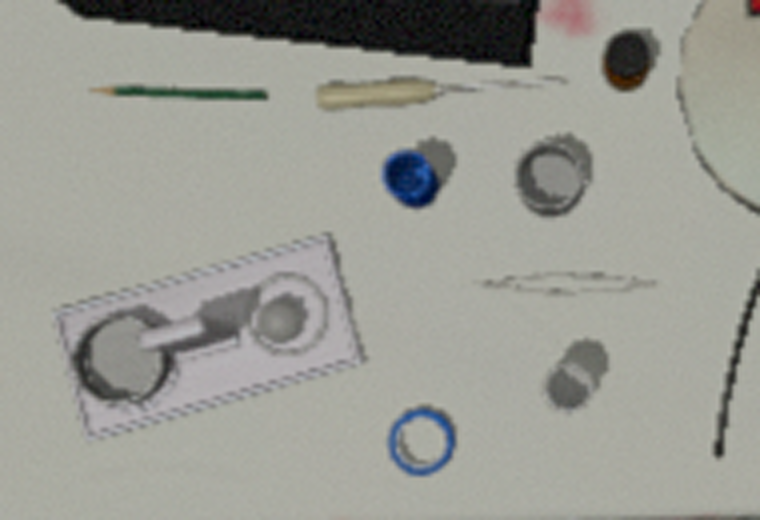

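The crop confirms it. The wide steel cup is at crop (550,178) and the narrow tall grey one at about (570,380). The blue one is the look-alike. The large cup is in the tray's ring at (125,357) and the ball at (283,318). The tray yaw is about +15.6°.

Request:
apply_moves(rows=[[0,0,-0.06,21,-51,0,85],[0,0,-0.06,21,-51,0,85],[0,0,-0.06,21,-51,0,85],[0,0,-0.06,21,-51,0,85],[0,0,-0.06,21,-51,0,85]])

```text
time: 0.72
ee_pos: [0.3617, 0.3405, 0.2309]
tool_rot: [0.346, 0.938, -0.0, -0.0]
wrist_force: [1.4, -0.2, 0.0]
grip_width: 0.995
finger_force: 0.0
```

Request:
apply_moves(rows=[[0,0,-0.06,20,-50,10,85],[0,0,-0.06,20,-50,10,85],[0,0,-0.06,20,-50,10,85],[0,0,-0.06,18,-50,10,85],[0,0,-0.06,0,0,0,85]])

```text
time: 1.35
ee_pos: [0.4408, 0.1393, 0.272]
tool_rot: [0.485, 0.874, 0.0, 0.001]
wrist_force: [0.3, 0.2, -0.5]
grip_width: 1.001
finger_force: 0.0
```

```bash
python3 - <<'E'
from h import *
s=status.state();c=get_calibration("wrist");im=camera("wrist");cv2.imwrite("pics/w1.png",im)
print(s["ee_pos"],s["tool_rot"],s["joint_pos"],-c["R"].T@c["t"],c)
# lamp joint
P=[];pts=[]
for n,uv in(("scene",(302,48)),("top",(319,184))):
    k=get_calibration(n);P.append(np.array([[k["fx"],0,k["cx"]],[0,k["fy"],k["cy"]],[0,0,1]])@np.c_[k["R"],k["t"]]);pts.append(np.array(uv,float))
X=cv2.triangulatePoints(P[0],P[1],*pts);X=(X[:3]/X[3]).ravel();print("lamp",X,proj(get_calibration("top"),X),proj(get_calibration("scene"),X))
E
```

```text
[0.44081325 0.13932296 0.2719702 ] [4.85317138e-01 8.74337909e-01 1.78275802e-04 6.82155339e-04] [ 6.03326579e-02 -2.48915347e-01  1.97647761e+00 -4.37555903e-04
  1.41268810e+00 -4.96943093e-01] [0.39977671 0.20560264 0.41308704] {'fx': 282.1550630769089, 'fy': 282.1550630769089, 'cx': 254.63213575814908, 'cy': 194.8923830273434, 'R': array([[ 8.48604369e-01,  5.29027503e-01,  7.24940526e-04],
       [ 5.03111290e-01, -8.07454726e-01,  3.08051773e-01],
       [ 1.63553217e-01, -2.61049355e-01, -9.51369318e-01]]), 't': array([-0.44832118, -0.16236955,  0.38128601])}
lamp [ 0.52667962 -0.33053115  0.45657418] (np.float64(325.243540022841), np.float64(176.20000848090936)) (np.float64(293.42000773189204), np.float64(49.04388952971229))
```

View pics/w1.png

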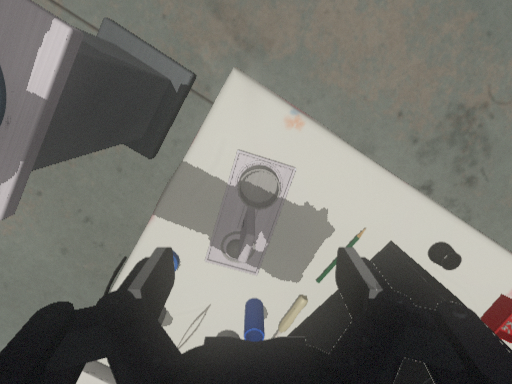

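The wrist view shows the tray corners at about (238,150), (295,166), (258,272) and (208,260), and the large cup rim around (259,187). The lamp elbow comes out near (0.53,-0.33,0.46), so I'll keep clear of it. Next I go over the medium cup, measuring the tray in the same step.

```bash
python3 - <<'E'
from h import *
c=get_calibration("top");w=get_calibration("wrist")
for nm,k,C in(("top",c,[(100+x/4-.375,135+y/4-.375) for x,y in[(58,310),(330,234),(365,360),(90,437)]]),("wr",w,[(238,150),(295,166),(258,272),(208,260)])):
    P=np.array([ray(k,u,v,.014)[:2] for u,v in C]);print(nm,P.round(3).tolist(),P.mean(0),[np.linalg.norm(P[i]-P[i-1]).round(3) for i in range(4)])
    d=(P[0]+P[3]-P[1]-P[2]) if nm=="top" else (P[0]+P[1]-P[2]-P[3]);print(np.degrees(np.arctan2(-d[0],d[1])))
print("large top",ray(c,100+125/4-.4,135+357/4-.4,.04),"wr",ray(w,259,187,.04))
print("med top",ray(c,237.2,179.2,.052))
C=[(305,194.5),(352.5,194.5),(352.5,254.5),(305,254.5)];print("carton",np.mean([ray(c,*p,.03) for p in C],0))
E
```

```text
top [[0.499, 0.157], [0.545, -0.024], [0.46, -0.046], [0.414, 0.136]] [0.47948511 0.05581136] [np.float64(0.087), np.float64(0.187), np.float64(0.088), np.float64(0.188)]
14.143549819107823
wr [[0.412, 0.142], [0.493, 0.165], [0.542, -0.011], [0.462, -0.035]] [0.47732804 0.06510807] [np.float64(0.184), np.float64(0.085), np.float64(0.183), np.float64(0.083)]
15.538663481992373
large top [0.46587839 0.10611767 0.04      ] wr [0.46191771 0.11755593 0.04      ]
med top [ 0.57376132 -0.17308243  0.052     ]
carton [ 0.45040888 -0.41052465  0.03      ]
```

Request:
apply_moves(rows=[[0,0,-0.07,20,-55,-8,85],[0,0,-0.07,20,-55,-8,85],[0,0,-0.07,20,-55,-8,85],[0,0,-0.05,20,-55,-8,85],[0,0,0,18,-50,-8,85]])

```text
time: 2.02
ee_pos: [0.5378, -0.1292, 0.2305]
tool_rot: [0.591, 0.807, 0.0, -0.0]
wrist_force: [0.4, 0.2, 1.1]
grip_width: 0.994
finger_force: 0.0
```

Request:
apply_moves(rows=[[0,0,0,35,-44,-8,85],[0,0,0,0,0,0,85],[0,0,0,0,0,0,85]])

```text
time: 2.4
ee_pos: [0.5723, -0.171, 0.2226]
tool_rot: [0.591, 0.807, -0.0, -0.001]
wrist_force: [0.6, 0.0, 0.2]
grip_width: 0.995
finger_force: 0.0
```

```bash
python3 - <<'E'
from h import *
s=status.state();c=get_calibration("wrist");im=camera("wrist");cv2.imwrite("pics/w2.png",im)
print(s["ee_pos"],s["tool_rot"],proj(c,s["ee_pos"]),proj(c,[.574,-.175,.052]),proj(c,[.574,-.175,0]))
np.savez("w2",**c)
E
```

```text
[ 0.57226633 -0.17104441  0.22259038] [ 5.91065370e-01  8.06623237e-01 -2.57084532e-05 -8.25034870e-04] (np.float64(253.6506792158529), np.float64(249.82167286882776)) (np.float64(254.75372458069813), np.float64(179.75932743538206)) (np.float64(254.79039681031932), np.float64(169.6968150605233))
```

View pics/w2.png

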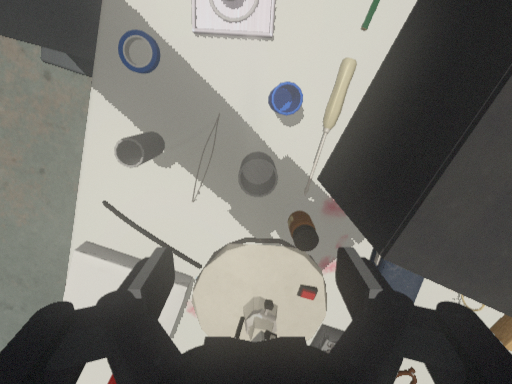

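The medium cup's silhouette spans about columns 238–278 and rows 151–196, with blue (286,98), cement (303,230) and the small cup (130,150) as neighbours. I'll measure the silhouette.

```bash
python3 - <<'E'
from h import *
c=dict(np.load("w2.npz"));im=cv2.imread("pics/w2.png");g=cv2.cvtColor(im,6).astype(int)
for r in(160,170,176,182,188,194,198):print(r,g[r,230:288:2].tolist())
print("col258",g[145:202:2,258].tolist())
for uv in((258,176),(258,178)):print(ray(c,*uv,.052))
t=get_calibration("top")
for z in(.052,):print(ray(t,237.2,179.2,z))
E
```

```text
160 [138, 138, 139, 137, 137, 138, 118, 96, 99, 99, 109, 116, 115, 115, 114, 115, 113, 108, 107, 96, 99, 104, 139, 142, 141, 141, 140, 140, 139]
170 [137, 137, 140, 138, 139, 108, 101, 114, 114, 110, 114, 116, 111, 112, 110, 112, 110, 110, 111, 108, 108, 111, 110, 117, 140, 139, 138, 139, 141]
176 [139, 136, 140, 137, 116, 97, 92, 104, 112, 115, 116, 114, 112, 113, 112, 111, 109, 111, 110, 107, 107, 90, 90, 109, 135, 138, 142, 138, 140]
182 [140, 138, 139, 139, 126, 107, 92, 94, 95, 98, 105, 113, 113, 114, 110, 110, 110, 100, 94, 93, 90, 90, 89, 107, 138, 137, 138, 139, 139]
188 [139, 143, 141, 140, 139, 138, 111, 101, 98, 98, 99, 97, 99, 97, 96, 94, 95, 93, 89, 91, 93, 102, 118, 139, 139, 140, 138, 138, 139]
194 [142, 139, 140, 141, 139, 141, 141, 141, 131, 122, 108, 105, 101, 102, 102, 94, 100, 106, 109, 127, 136, 137, 137, 139, 136, 137, 140, 137, 136]
198 [141, 141, 141, 140, 139, 141, 140, 140, 142, 140, 139, 138, 139, 139, 139, 140, 137, 138, 138, 137, 138, 139, 138, 138, 138, 135, 137, 136, 138]
col258 [143, 143, 143, 127, 105, 103, 100, 112, 112, 112, 113, 113, 111, 108, 112, 110, 110, 114, 109, 109, 96, 97, 97, 98, 97, 106, 133, 141, 139]
[ 0.57618757 -0.16968044  0.052     ]
[ 0.57690164 -0.17191143  0.052     ]
[ 0.57376132 -0.17308243  0.052     ]
```

Request:
apply_moves(rows=[[0,0,0,3,-1,-50,80],[0,0,0,0,0,-50,70],[0,0,0,0,0,-50,66],[0,0,0,0,0,-40,66],[0,0,0,0,0,0,66]])

```text
time: 3.08
ee_pos: [0.5729, -0.1703, 0.0307]
tool_rot: [0.591, 0.807, -0.001, -0.003]
wrist_force: [-1.0, -0.8, 0.1]
grip_width: 0.773
finger_force: 0.0
```

Request:
apply_moves(rows=[[0,0,0,0,0,0,40],[0,0,0,0,0,0,36],[0,0,0,0,0,0,36],[0,0,0,0,0,0,36]], squeeze=30)

```text
time: 3.58
ee_pos: [0.5774, -0.1734, 0.0362]
tool_rot: [0.591, 0.806, 0.001, 0.002]
wrist_force: [-1.1, 1.7, 7.6]
grip_width: 0.52
finger_force: 31.2
```

Request:
apply_moves(rows=[[0,0,0,0,0,15,36],[0,0,0,0,0,30,36],[0,0,0,-10,20,45,36],[0,0,0,-15,50,30,36],[0,0,0,0,0,0,36]])

```text
time: 4.2
ee_pos: [0.5517, -0.1012, 0.1574]
tool_rot: [0.59, 0.807, 0.001, 0.003]
wrist_force: [1.0, -0.6, -1.0]
grip_width: 0.517
finger_force: 30.9
```

Request:
apply_moves(rows=[[0,0,0,-17,50,0,36],[0,0,0,-17,50,0,36],[0,0,0,-16,50,0,36],[0,0,0,0,0,0,36],[0,0,0,0,0,0,36]])

```text
time: 4.82
ee_pos: [0.5009, 0.0466, 0.1534]
tool_rot: [0.592, 0.806, -0.0, 0.0]
wrist_force: [-0.2, -0.5, -1.4]
grip_width: 0.521
finger_force: 30.9
```

```bash
python3 - <<'E'
from h import *
s=status.state();c=get_calibration("wrist");im=camera("wrist");cv2.imwrite("pics/w3.png",im);np.savez("w3",**c)
print(s["ee_pos"],s["tool_rot"],s["wrist_force"],s["moment"],s["grip_width"],proj(c,s["ee_pos"]))
from scipy.spatial.transform import Rotation as R
print(R.from_quat(s["tool_rot"]).as_matrix().round(4))
E
```

```text
[0.50092238 0.04657631 0.15341323] [ 5.91536950e-01  8.06277818e-01 -1.29269321e-04  3.15296490e-04] [-0.20025331 -0.46247091 -1.39880188] [-0.01949524  0.01270548 -0.04527459] 0.5212517395266881 (np.float64(253.66434230712167), np.float64(249.80114904966925))
[[-3.002e-01  9.539e-01  4.000e-04]
 [ 9.539e-01  3.002e-01 -6.000e-04]
 [-7.000e-04  2.000e-04 -1.000e+00]]
```

View pics/w3.png

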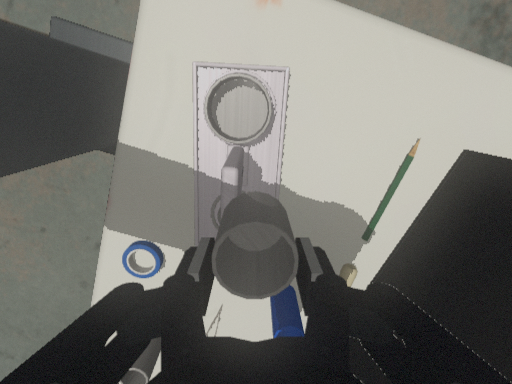

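The picture shows the medium cup held upright with its rim at about (256,258), and the large cup's rim at about (240,108). The grip plate top is near (233,165). I'll fit both rims.

```bash
cat >> h.py <<'E'
def hough(im,u,v,r0,r1,w=14):
    g=cv2.GaussianBlur(cv2.cvtColor(im,6),(3,3),0);e=cv2.Canny(g,30,80)
    H=[]
    yy,xx=np.nonzero(e)
    for r in np.arange(r0,r1,.5):
        for du in np.arange(-w,w+.1,1):
            for dv in np.arange(-w,w+.1,1):
                d=np.hypot(xx-u-du,yy-v-dv);m=abs(d-r)<1
                H.append((len(set(np.arctan2(yy[m]-v-dv,xx[m]-u-du).__mul__(20).astype(int))),u+du,v+dv,r))
    H.sort(reverse=True);return H[:6]
E
python3 - <<'E'
from h import *
c=dict(np.load("w3.npz"));im=cv2.imread("pics/w3.png")
a=hough(im,240,108,33,37,8);b=hough(im,256,259,37,42,8);print(a,b)
g=cv2.cvtColor(im,6)
print("row108",g[108,198:222].tolist(),g[108,258:282].tolist());print("col240",g[66:90,240].tolist(),g[132:152,240].tolist())
print("row258",g[258,208:224].tolist(),g[258,286:302].tolist());print("col256",g[212:236,256].tolist(),g[286:304,256].tolist())
for p in a[:3]:print(ray(c,p[1],p[2],.041))
for p in b[:3]:print(ray(c,p[1],p[2],.170))
E
```

```text
[(115, np.float64(237.0), np.float64(106.0), np.float64(34.5)), (114, np.float64(237.0), np.float64(110.0), np.float64(33.5)), (114, np.float64(236.0), np.float64(110.0), np.float64(33.5)), (112, np.float64(239.0), np.float64(108.0), np.float64(33.0)), (110, np.float64(237.0), np.float64(110.0), np.float64(34.0)), (109, np.float64(237.0), np.float64(106.0), np.float64(34.0))] [(72, np.float64(255.0), np.float64(261.0), np.float64(39.0)), (72, np.float64(255.0), np.float64(261.0), np.float64(38.5)), (71, np.float64(254.0), np.float64(261.0), np.float64(39.0)), (71, np.float64(252.0), np.float64(258.0), np.float64(41.5)), (69, np.float64(252.0), np.float64(258.0), np.float64(41.0)), (68, np.float64(254.0), np.float64(261.0), np.float64(38.5))]
row108 [129, 199, 205, 205, 207, 180, 167, 173, 154, 106, 93, 94, 93, 103, 108, 114, 108, 109, 110, 167, 171, 172, 173, 172] [169, 170, 173, 171, 172, 171, 170, 168, 169, 141, 107, 168, 166, 130, 118, 125, 128, 166, 193, 192, 195, 196, 194, 184]
col240 [188, 173, 150, 175, 198, 196, 176, 160, 173, 178, 145, 111, 116, 122, 120, 121, 123, 125, 122, 125, 130, 163, 178, 178] [165, 167, 166, 165, 164, 151, 123, 107, 117, 157, 166, 135, 113, 118, 131, 124, 116, 117, 113, 113]
row258 [44, 47, 40, 60, 86, 91, 90, 82, 72, 70, 70, 68, 70, 69, 71, 69] [71, 69, 69, 67, 67, 69, 64, 70, 79, 90, 91, 87, 65, 41, 37, 40]
col256 [82, 80, 80, 80, 76, 76, 77, 80, 79, 82, 92, 95, 92, 91, 89, 90, 89, 90, 93, 92, 91, 92, 94, 91] [78, 79, 81, 80, 78, 80, 79, 77, 79, 85, 93, 94, 110, 174, 193, 193, 194, 194]
[0.46415888 0.11478502 0.041     ]
[0.46508461 0.11163369 0.041     ]
[0.46426359 0.11137526 0.041     ]
[0.50075902 0.04952764 0.17      ]
[0.50075902 0.04952764 0.17      ]
[0.5002802  0.04937687 0.17      ]
```

```bash
cat >> h.py <<'E'
from scipy.optimize import least_squares
def rim(c,r,x0,left=None,right=None,top=None,bot=None,z=None):
    t=np.linspace(0,2*np.pi,361)
    def f(p):
        q=np.c_[p[0]+r*np.cos(t),p[1]+r*np.sin(t),np.full(361,p[2] if z is None else z)]
        P=np.array([proj(c,a) for a in q]);e=[(left,P[:,0].min()),(right,P[:,0].max()),(top,P[:,1].min()),(bot,P[:,1].max())]
        return [b-a for a,b in e if a is not None]
    s=least_squares(f,x0 if z is None else x0[:2],x_scale=.01,diff_step=1e-4);return s.x.round(4),np.round(s.fun,1)
E
python3 - <<'E'
from h import *
c=dict(np.load("w3.npz"))
print("held",rim(c,.023,[.5,.05,.17],210.8,298.3,None,298.6),rim(c,.023,[.5,.05,.17],210.8,298.3,221.5,298.6))
print("large",rim(c,.03,[.465,.113,.04],203,271,73,143),rim(c,.03,[.465,.113,.04],203,271,73,143,z=.041))
E
```

```text
held (array([0.5018, 0.0455, 0.1641]), array([-0.,  0.,  0.])) (array([0.5017, 0.0456, 0.1642]), array([-0.,  0.,  0., -0.]))
large (array([0.4645, 0.1119, 0.0321]), array([ 0.3, -0.3, -0.2,  0.3])) (array([0.465, 0.112]), array([-0.9,  0.9, -1.3,  1.6]))
```

Request:
apply_moves(rows=[[0,0,0,0,0,40,36],[0,0,-0.02,-19,33,0,36],[0,0,-0.01,-18,33,0,36],[0,0,0,0,0,-40,36],[0,0,0,0,0,-30,36]])

```text
time: 5.5
ee_pos: [0.464, 0.1123, 0.1224]
tool_rot: [0.604, 0.797, -0.0, 0.0]
wrist_force: [0.5, 0.8, -0.4]
grip_width: 0.521
finger_force: 30.9
```

Request:
apply_moves(rows=[[0,0,0,0,0,-20,36],[0,0,0,0,0,0,36],[0,0,0,0,0,0,36]])

```text
time: 5.88
ee_pos: [0.4647, 0.1125, 0.1043]
tool_rot: [0.604, 0.797, 0.0, 0.001]
wrist_force: [0.4, 0.6, 0.3]
grip_width: 0.523
finger_force: 30.9
```

```bash
python3 - <<'E'
from h import *
s=status.state();c=get_calibration("wrist");im=camera("wrist");cv2.imwrite("pics/w4.png",im);np.savez("w4",**c)
print(s["ee_pos"],s["tool_rot"],s["wrist_force"])
t=camera("scene");cv2.imwrite("pics/s4.png",t)
cv2.imwrite("pics/w4v.png",np.hstack([cv2.resize(im[150:384,110:400],(580,468)),cv2.resize(t[150:229,140:196],(220,310))[:310].copy() if 0 else cv2.copyMakeBorder(cv2.resize(t[130:230,140:195],(220,400)),0,68,0,0,0)]))
E
```

```text
[0.46471143 0.11253904 0.10426545] [6.04015191e-01 7.96972419e-01 4.42563728e-04 6.44590157e-04] [0.42484662 0.6483649  0.25394334]
```

View pics/w4v.png

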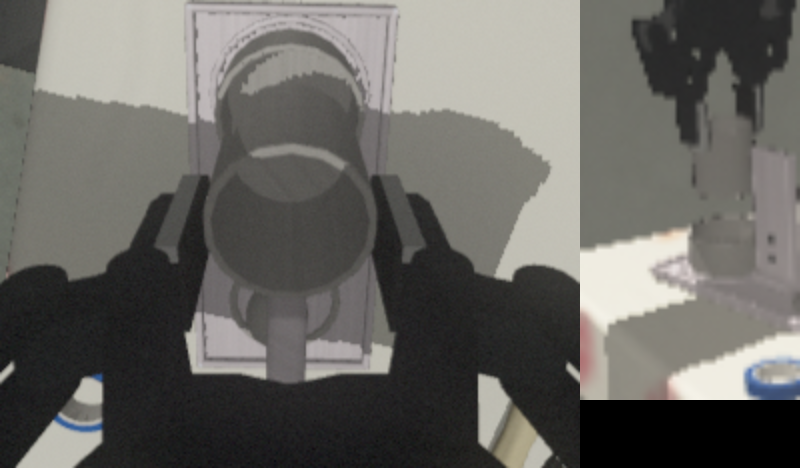

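The medium cup hangs right over the large cup: the held rim's centre column is about 255 and the large rim's about 255.5. I lower it in small steps, watching the force.

Request:
apply_moves(rows=[[0,0,0,0,0,-18,36],[0,0,0,0,0,-12,36],[0,0,0,0,0,-6,36],[0,0,0,0,0,0,36]])

```text
time: 6.48
ee_pos: [0.4635, 0.1132, 0.0671]
tool_rot: [0.603, 0.797, -0.0, -0.0]
wrist_force: [0.2, -0.6, 0.7]
grip_width: 0.519
finger_force: 30.9
```

Request:
apply_moves(rows=[[0,0,0,0,0,-6,36],[0,0,0,0,0,-5,36],[0,0,0,0,0,-2,36],[0,0,0,0,0,0,36]])

```text
time: 6.98
ee_pos: [0.4635, 0.1132, 0.0541]
tool_rot: [0.604, 0.797, -0.0, -0.0]
wrist_force: [-0.1, -0.3, -0.0]
grip_width: 0.521
finger_force: 30.9
```

Request:
apply_moves(rows=[[0,0,0,0,0,-3,36],[0,0,0,0,0,0,36],[0,0,0,0,0,-2,36],[0,0,0,0,0,0,36]])

```text
time: 7.48
ee_pos: [0.4635, 0.1132, 0.0491]
tool_rot: [0.604, 0.797, -0.0, -0.0]
wrist_force: [-0.9, 0.4, 0.2]
grip_width: 0.523
finger_force: 30.9
```

Request:
apply_moves(rows=[[0,0,0,0,0,-2,36],[0,0,0,0,0,0,36]])

```text
time: 7.72
ee_pos: [0.4638, 0.1132, 0.0474]
tool_rot: [0.603, 0.797, 0.0, 0.0]
wrist_force: [-0.2, -0.4, 0.3]
grip_width: 0.518
finger_force: 31.0
```

Request:
apply_moves(rows=[[0,0,0,0,0,-2,36],[0,0,0,0,0,0,36]])

```text
time: 7.98
ee_pos: [0.4639, 0.1133, 0.0471]
tool_rot: [0.603, 0.797, -0.0, -0.0]
wrist_force: [-7.9, -1.2, 17.6]
grip_width: 0.521
finger_force: 32.4
```

Request:
apply_moves(rows=[[0,0,0,0,0,-2,36],[0,0,0,0,0,0,36]])

```text
time: 8.22
ee_pos: [0.4641, 0.1134, 0.0469]
tool_rot: [0.603, 0.798, -0.001, -0.001]
wrist_force: [-15.5, -1.6, 34.5]
grip_width: 0.52
finger_force: 34.0
```

Request:
apply_moves(rows=[[0,0,0,0,0,4,36],[0,0,0,0,0,0,36],[0,0,0,0,0,0,52],[0,0,0,0,0,0,58],[0,0,0,0,0,0,58]])

```text
time: 8.85
ee_pos: [0.4634, 0.1132, 0.047]
tool_rot: [0.604, 0.797, -0.0, -0.0]
wrist_force: [0.2, -0.5, -0.5]
grip_width: 0.681
finger_force: 0.0
```

Request:
apply_moves(rows=[[0,0,0,0,0,20,60],[0,0,0,0,0,50,70],[0,0,0,0,0,60,80],[0,0,0,0,-30,10,80],[0,0,0,0,0,0,80]])

```text
time: 9.48
ee_pos: [0.4645, 0.0823, 0.1887]
tool_rot: [0.604, 0.797, 0.001, 0.001]
wrist_force: [-0.9, 0.6, -1.0]
grip_width: 0.937
finger_force: 0.0
```

```bash
python3 - <<'E'
from h import *
s=status.state();c=get_calibration("wrist");im=camera("wrist");cv2.imwrite("pics/w5.png",im);np.savez("w5",**c)
print(s["ee_pos"],s["tool_rot"],s["wrist_force"])
cv2.imwrite("pics/w5v.png",cv2.resize(im[20:270,130:390],None,fx=2.2,fy=2.2))
E
```

```text
[0.46446286 0.08228942 0.18867766] [0.60436588 0.79670543 0.00082739 0.00128826] [-0.93982774  0.61935272 -1.03816537]
```

View pics/w5v.png

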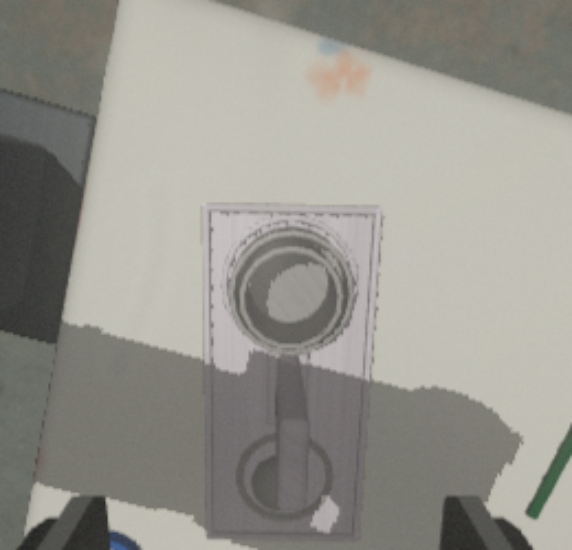

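The medium cup stands nested: its rim spans crop columns 240–350 and rows 247–350, inside the large rim. Next is the small cup.

Request:
apply_moves(rows=[[0,0,0,-4,-55,15,85],[0,0,0,-4,-55,15,85],[0,0,0,-4,-55,10,85],[0,0,0,-4,-55,0,85],[0,0,0,-4,-50,0,85]])

```text
time: 10.15
ee_pos: [0.443, -0.1876, 0.2259]
tool_rot: [0.604, 0.797, 0.0, -0.001]
wrist_force: [-0.1, 0.4, 0.1]
grip_width: 0.999
finger_force: 0.0
```

Request:
apply_moves(rows=[[0,0,0,0,0,0,85],[0,0,0,0,0,0,85]])

```text
time: 10.4
ee_pos: [0.4433, -0.1857, 0.226]
tool_rot: [0.603, 0.797, 0.0, -0.001]
wrist_force: [0.0, 0.4, -0.5]
grip_width: 0.994
finger_force: 0.0
```

```bash
python3 - <<'E'
from h import *
k=dict(np.load("w5.npz"))
print("med",rim(k,.023,[.464,.113,.06],239.1,289.1,132.3,179.1),rim(k,.023,[.464,.113,.06],239.1,289.1,132.3,179.1,z=.062))
s=status.state();c=get_calibration("wrist");im=camera("wrist");cv2.imwrite("pics/w6.png",im);np.savez("w6",**c)
print(s["ee_pos"],proj(c,[.444,-.187,.072]))
u,v=map(int,proj(c,[.444,-.187,.072]));g=cv2.cvtColor(im,6)
for r in range(v-30,v+28,4):print(r,g[r,u-30:u+34:2].tolist())
print(u)
E
```

```text
med (array([0.4657, 0.1143, 0.0642]), array([ 0.7, -0.7, -0.7,  0.7])) (array([0.4659, 0.114 ]), array([ 0.9, -0.9, -0.5,  0.5]))
[ 0.44329199 -0.18574763  0.22595453] (np.float64(254.67501573387426), np.float64(181.25010754601075))
151 [121, 120, 121, 120, 122, 121, 121, 121, 121, 121, 118, 121, 108, 102, 101, 103, 115, 121, 120, 120, 120, 121, 118, 119, 123, 124, 122, 122, 121, 124, 122, 122]
155 [121, 123, 120, 121, 121, 121, 123, 119, 121, 107, 84, 85, 88, 85, 87, 85, 85, 84, 90, 118, 121, 120, 120, 123, 118, 122, 121, 125, 124, 124, 121, 121]
159 [120, 119, 123, 124, 121, 120, 123, 124, 102, 83, 80, 85, 84, 88, 87, 85, 84, 79, 82, 80, 121, 120, 122, 123, 124, 121, 122, 121, 121, 119, 120, 121]
163 [123, 122, 124, 123, 122, 120, 121, 122, 83, 82, 91, 97, 100, 100, 96, 95, 98, 93, 81, 81, 100, 121, 120, 121, 119, 118, 119, 123, 121, 121, 120, 120]
167 [123, 123, 124, 123, 122, 120, 120, 89, 97, 84, 95, 95, 98, 102, 99, 102, 102, 94, 94, 93, 75, 120, 121, 121, 121, 119, 120, 122, 121, 122, 121, 123]
171 [123, 121, 122, 122, 122, 121, 124, 97, 83, 82, 83, 94, 100, 100, 101, 98, 96, 
[... 813 characters left out ...]
, 121, 120, 120, 120, 122, 119, 118]
195 [187, 187, 188, 187, 188, 187, 188, 187, 155, 122, 124, 123, 125, 125, 124, 124, 123, 123, 121, 122, 122, 122, 119, 122, 118, 121, 122, 118, 118, 119, 118, 119]
199 [188, 186, 186, 187, 187, 186, 130, 125, 126, 126, 124, 126, 125, 127, 123, 121, 122, 123, 123, 121, 123, 122, 122, 121, 119, 119, 120, 122, 121, 119, 122, 120]
203 [188, 187, 189, 186, 187, 190, 187, 187, 133, 125, 124, 125, 125, 125, 125, 125, 124, 121, 122, 121, 122, 120, 121, 121, 121, 119, 119, 123, 119, 120, 119, 122]
207 [188, 189, 188, 189, 186, 187, 187, 187, 186, 134, 125, 125, 125, 125, 125, 123, 123, 124, 124, 121, 122, 123, 123, 122, 122, 120, 119, 120, 120, 119, 116, 120]
254
```

```bash
python3 - <<'E'
from h import *
c=dict(np.load("w6.npz"))
print(rim(c,.016,[.444,-.187,.072],237.3,265.3,None,188.7,z=.072))
s=status.state();print(s["ee_pos"])
E
```

```text
(array([ 0.4385, -0.1807]), array([-0.9,  0.9,  0. ]))
[ 0.44344214 -0.18542352  0.22622754]
```

Request:
apply_moves(rows=[[0,0,0,-5,4,-30,75],[0,0,0,0,0,-50,65],[0,0,0,0,0,-50,60],[0,0,0,0,0,-40,60],[0,0,0,0,0,0,60]])

```text
time: 11.08
ee_pos: [0.4363, -0.1796, 0.0542]
tool_rot: [0.603, 0.798, 0.0, -0.004]
wrist_force: [0.6, 1.0, 0.0]
grip_width: 0.706
finger_force: 0.0
```

Request:
apply_moves(rows=[[0,0,0,0,0,0,40],[0,0,0,0,0,0,24],[0,0,0,0,0,0,24],[0,0,0,0,0,0,24],[0,0,0,0,0,0,24]])

```text
time: 11.7
ee_pos: [0.4402, -0.1839, 0.0596]
tool_rot: [0.604, 0.797, 0.0, 0.002]
wrist_force: [-0.6, 1.3, 6.8]
grip_width: 0.353
finger_force: 29.8
```

Request:
apply_moves(rows=[[0,0,0,0,0,20,24],[0,0,0,5,10,50,24],[0,0,0,12,45,50,24],[0,0,0,12,50,20,24],[0,0,0,12,50,0,24]])

```text
time: 12.32
ee_pos: [0.4804, -0.0308, 0.1965]
tool_rot: [0.604, 0.797, 0.001, 0.003]
wrist_force: [0.1, -0.1, -0.5]
grip_width: 0.354
finger_force: 29.9
```

Request:
apply_moves(rows=[[0,0,0,7,50,0,24],[0,0,0,2,25,0,24],[0,0,0,0,0,0,24],[0,0,0,0,0,0,24]])

```text
time: 12.82
ee_pos: [0.4876, 0.0428, 0.1934]
tool_rot: [0.604, 0.797, 0.0, 0.0]
wrist_force: [-0.9, 0.6, 0.8]
grip_width: 0.354
finger_force: 29.9
```

```bash
python3 - <<'E'
from h import *
s=status.state();c=get_calibration("wrist");im=camera("wrist");cv2.imwrite("pics/w7.png",im);np.savez("w7",**c)
print(s["ee_pos"],s["tool_rot"],proj(c,s["ee_pos"]),proj(c,[.4657,.114,.062]))
cv2.imwrite("pics/w7v.png",cv2.resize(im[40:310,140:360],None,fx=2.2,fy=2.2,interpolation=2))
E
```

```text
[0.48761969 0.04276719 0.19336688] [6.03669945e-01 7.97234262e-01 1.34452879e-05 3.58094392e-04] (np.float64(253.59796488356915), np.float64(249.8601912628228)) (np.float64(252.06216034999932), np.float64(107.69563600418115))
```

View pics/w7v.png

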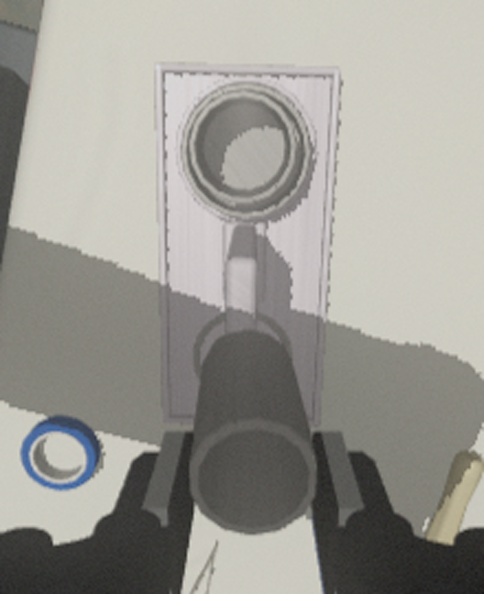

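The small cup is held upright with its rim at crop columns 190–316 and rows 417–533. The nested medium rim is at columns 189–299 and rows 92–202.

```bash
python3 - <<'E'
from h import *
c=dict(np.load("w7.npz"))
a=rim(c,.016,[.488,.042,.21],226.4,283.6,None,282.3);b=rim(c,.023,[.4657,.114,.062],225.9,275.9,81.8,131.8,z=.062);b2=rim(c,.023,[.4657,.114,.062],225.9,275.9,81.8,131.8)
print(a,b,b2,(b[0]-a[0][:2])*1000)
E
```

```text
(array([0.4895, 0.0391, 0.1951]), array([-0.,  0.,  0.])) (array([0.4646, 0.1138]), array([ 0.1, -0.1, -1.1,  1.2])) (array([0.4646, 0.1138, 0.0561]), array([ 0.6, -0.6, -0.5,  0.6])) [-24.9  74.7]
```

```bash
python3 - <<'E'
from h import *
c=dict(np.load("w7.npz"));g=cv2.cvtColor(cv2.imread("pics/w7.png"),6)
for r in(250,254,257,260):print(r,g[r,218:236].tolist(),g[r,274:292].tolist())
print("col",g[222:242,255].tolist(),g[268:290,255].tolist())
for L,Rr,B in((226.4,283.6,282.3),):
  for z in(.195,.2,.206):print(z,rim(c,.016,[.488,.042,.21],L,Rr,None,B,z=z),rim(c,.016,[.488,.042,.21],L,Rr,229.5,None,z=z))
E
```

```text
250 [89, 90, 81, 56, 48, 51, 49, 45, 84, 96, 97, 96, 98, 88, 76, 71, 75, 75] [77, 79, 73, 78, 73, 90, 93, 94, 94, 85, 48, 42, 42, 47, 48, 79, 87, 86]
254 [89, 84, 57, 49, 50, 50, 49, 49, 91, 93, 95, 96, 83, 74, 80, 78, 77, 79] [80, 78, 74, 78, 77, 78, 81, 95, 94, 84, 53, 47, 47, 48, 49, 49, 80, 88]
257 [91, 65, 50, 52, 52, 50, 52, 46, 82, 92, 94, 91, 82, 78, 76, 80, 74, 79] [78, 76, 74, 77, 79, 76, 88, 95, 94, 83, 53, 46, 38, 42, 48, 46, 52, 83]
260 [71, 49, 49, 48, 53, 46, 50, 44, 77, 97, 94, 94, 81, 76, 76, 77, 80, 79] [79, 78, 80, 80, 78, 77, 92, 96, 96, 74, 49, 49, 36, 46, 49, 45, 42, 61]
col [82, 81, 83, 82, 81, 80, 80, 83, 90, 96, 97, 97, 97, 89, 81, 84, 84, 81, 84, 83] [82, 85, 85, 85, 88, 88, 87, 88, 88, 89, 91, 90, 98, 103, 104, 177, 199, 200, 201, 201, 201, 200]
0.195 (array([0.4895, 0.039 ]), array([ 0., -0., -0.])) (array([0.4891, 0.0403]), array([-0.1,  0.1,  0. ]))
0.2 (array([0.4885, 0.0424]), array([-1.1,  1.1,  0.1])) (array([0.4885, 0.0425]), array([-1.1,  1.1,  0.1]))
0.206 (array([0.4874, 0.0463]), array([-2.5,  2.5,  0.2])) (array([0.4877, 0.0452]), array([-2.4,  2.4,  0.2]))
```

Request:
apply_moves(rows=[[0,0,0,0,0,20,24],[0,0,0,-12,35,0,24],[0,0,0,-12,35,0,24],[0,0,0,0,0,-40,24],[0,0,0,0,0,-33,24]])

```text
time: 13.5
ee_pos: [0.4636, 0.1127, 0.1393]
tool_rot: [0.604, 0.797, 0.0, 0.0]
wrist_force: [0.1, -0.4, 0.1]
grip_width: 0.351
finger_force: 29.9
```

Request:
apply_moves(rows=[[0,0,0,0,0,0,24],[0,0,0,0,0,0,24],[0,0,0,0,0,0,24]])

```text
time: 13.88
ee_pos: [0.465, 0.113, 0.1419]
tool_rot: [0.604, 0.797, 0.001, 0.001]
wrist_force: [0.6, -0.4, -0.3]
grip_width: 0.354
finger_force: 29.9
```

```bash
python3 - <<'E'
from h import *
s=status.state();c=get_calibration("wrist");im=camera("wrist");cv2.imwrite("pics/w8.png",im);np.savez("w8",**c)
print(s["ee_pos"],s["tool_rot"])
g=cv2.cvtColor(im,6)
X=[.4647,.1138,.06];u,v=map(int,proj(c,X));print(u,v)
for r in(v-4,v,v+4,v+8):print(r,g[r,215:300:1].tolist())
for q in(u-12,u,u+12):print("col",q,g[130:200,q].tolist())
E
```

```text
[0.46496321 0.11303107 0.14191103] [0.60378072 0.79714858 0.0010368  0.00138038]
253 200
196 [183, 191, 188, 190, 188, 189, 182, 150, 109, 96, 84, 111, 123, 125, 93, 84, 81, 84, 85, 83, 83, 92, 96, 102, 101, 101, 98, 103, 103, 103, 103, 101, 103, 100, 102, 100, 101, 97, 96, 97, 97, 95, 98, 91, 95, 91, 89, 92, 92, 86, 84, 84, 88, 90, 91, 80, 82, 80, 78, 80, 78, 99, 145, 150, 114, 87, 84, 82, 95, 148, 145, 114, 169, 181, 181, 183, 183, 182, 156, 161, 187, 184, 165, 134, 191]
200 [155, 155, 184, 188, 189, 187, 188, 160, 109, 102, 91, 100, 99, 90, 79, 81, 81, 78, 77, 89, 96, 98, 101, 98, 100, 100, 98, 100, 103, 100, 97, 99, 100, 100, 99, 102, 100, 98, 98, 96, 98, 93, 95, 95, 95, 90, 93, 87, 90, 89, 85, 83, 83, 83, 79, 79, 81, 78, 81, 76, 79, 79, 99, 118, 121, 90, 83, 81, 124, 149, 115, 114, 118, 114, 115, 121, 118, 118, 101, 112, 119, 149, 129, 129, 125]
204 [117, 121, 120, 117, 119, 115, 116, 117, 111, 97, 100, 95, 94, 98, 81, 81, 82, 80, 79, 79, 98, 96, 96, 98, 102, 100, 97, 98, 100, 100, 100, 98, 102, 98, 98, 99, 96, 96, 97, 95, 94, 94, 90, 93, 91, 91, 92, 90, 90, 83, 86, 85, 80, 81, 
[... 860 characters left out ...]
100, 99]
col 253 [198, 199, 195, 197, 198, 197, 198, 197, 198, 198, 198, 197, 197, 198, 198, 167, 144, 182, 187, 173, 145, 159, 190, 185, 170, 178, 167, 133, 115, 115, 117, 118, 131, 158, 161, 133, 111, 108, 109, 110, 108, 109, 108, 109, 130, 153, 156, 133, 141, 151, 152, 152, 151, 149, 152, 152, 150, 149, 150, 136, 112, 102, 99, 101, 100, 99, 96, 99, 98, 96]
col 265 [199, 198, 198, 198, 199, 198, 198, 198, 198, 197, 198, 197, 197, 197, 198, 180, 142, 169, 186, 178, 148, 172, 177, 175, 183, 180, 148, 171, 177, 136, 100, 105, 100, 103, 129, 156, 157, 130, 102, 100, 97, 98, 97, 97, 97, 96, 95, 120, 146, 152, 151, 148, 149, 150, 129, 102, 103, 99, 99, 98, 96, 99, 99, 96, 93, 88, 84, 85, 84, 87]
```

```bash
python3 - <<'E'
from h import *
c=dict(np.load("w8.npz"));s=status.state();im=cv2.imread("pics/w8.png")
for z in(.058,.062):print(rim(c,.023,[.4647,.114,.06],225.5,279.5,174,None,z=z))
for z in(.148,.151,.154):print(z,rim(c,.016,[.465,.113,.15],225.7,283.7,229.7,282.7,z=z))
for z in(.076,.082):
  t=np.linspace(0,6.28,200);P=np.array([proj(c,[.4655+.016*np.cos(a),.1125+.016*np.sin(a),z]) for a in t]);print("small bottom pred",P.min(0),P.max(0))
cv2.imwrite("pics/w8v.png",cv2.resize(im[140:300,190:320],None,fx=4,fy=4,interpolation=2)[:600])
E
```

```text
(array([0.4639, 0.113 ]), array([-0.3,  0.3,  0. ]))
(array([0.4637, 0.1139]), array([-0.7,  0.8,  0. ]))
0.148 (array([0.4658, 0.1122]), array([-0.6,  0.6,  0.4, -0.4]))
0.151 (array([0.4653, 0.1139]), array([-1.2,  1.2, -0.2,  0.3]))
0.154 (array([0.4648, 0.1155]), array([-1.9,  1.9, -0.7,  1. ]))
small bottom pred [233.75715952 189.60095568] [274.57963553 227.81517319]
small bottom pred [233.2270166  191.93381809] [275.13101609 231.03332917]
```

View pics/w8v.png

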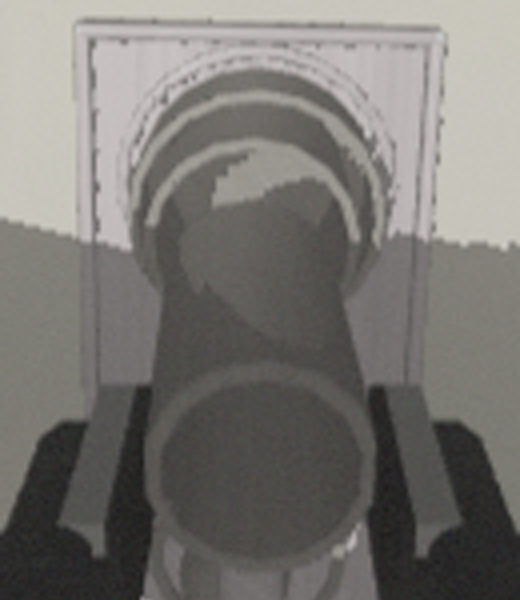

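The small cup is centred over the medium one to within about 2 mm: both axes sit near crop column 262 and the cup's far bottom edge matches the prediction. I lower it.

Request:
apply_moves(rows=[[0,0,0,-1,0,-15,24],[0,0,0,0,0,-10,24],[0,0,0,0,0,-10,24],[0,0,0,0,0,0,24]])

```text
time: 14.42
ee_pos: [0.4617, 0.1134, 0.1037]
tool_rot: [0.603, 0.797, -0.001, -0.001]
wrist_force: [-0.2, 0.4, -1.1]
grip_width: 0.35
finger_force: 29.9
```

Request:
apply_moves(rows=[[0,0,0,0,0,-8,24],[0,0,0,0,0,-8,24],[0,0,0,0,0,-5,24],[0,0,0,0,0,0,24]])

```text
time: 14.92
ee_pos: [0.4622, 0.1134, 0.0835]
tool_rot: [0.604, 0.797, -0.0, -0.0]
wrist_force: [0.7, 0.2, -1.0]
grip_width: 0.349
finger_force: 29.9
```

Request:
apply_moves(rows=[[0,0,0,0,0,-4,24],[0,0,0,0,0,0,24]])

```text
time: 15.18
ee_pos: [0.4625, 0.1134, 0.0799]
tool_rot: [0.604, 0.797, -0.0, -0.0]
wrist_force: [-0.4, 0.7, -0.3]
grip_width: 0.35
finger_force: 29.9
```

Request:
apply_moves(rows=[[0,0,0,0,0,-3,24],[0,0,0,0,0,0,24]])

```text
time: 15.42
ee_pos: [0.4624, 0.1134, 0.0768]
tool_rot: [0.604, 0.797, -0.0, -0.0]
wrist_force: [-0.2, -0.2, 0.4]
grip_width: 0.351
finger_force: 29.9
```

Request:
apply_moves(rows=[[0,0,0,0,0,-2,24],[0,0,0,0,0,0,24]])

```text
time: 15.68
ee_pos: [0.4625, 0.1134, 0.0749]
tool_rot: [0.604, 0.797, -0.0, -0.0]
wrist_force: [-0.1, 0.2, -1.2]
grip_width: 0.349
finger_force: 29.9
```

Request:
apply_moves(rows=[[0,0,0,0,0,-2,24],[0,0,0,0,0,0,24]])

```text
time: 15.92
ee_pos: [0.463, 0.1133, 0.0737]
tool_rot: [0.603, 0.797, 0.0, 0.0]
wrist_force: [-0.8, -0.8, 4.5]
grip_width: 0.353
finger_force: 30.4
```

Request:
apply_moves(rows=[[0,0,0,0,0,-2,24],[0,0,0,0,0,0,24]])

```text
time: 16.18
ee_pos: [0.4637, 0.1132, 0.0735]
tool_rot: [0.603, 0.798, -0.0, 0.0]
wrist_force: [-6.9, -1.4, 18.4]
grip_width: 0.352
finger_force: 31.9
```

Request:
apply_moves(rows=[[0,0,0,0,0,3,24],[0,0,0,0,0,0,24],[0,0,0,0,0,0,40],[0,0,0,0,0,0,46],[0,0,0,0,0,0,46]])

```text
time: 16.8
ee_pos: [0.4625, 0.1134, 0.0738]
tool_rot: [0.604, 0.797, -0.0, -0.0]
wrist_force: [0.1, 0.1, 0.6]
grip_width: 0.54
finger_force: 0.0
```

Request:
apply_moves(rows=[[0,0,0,0,0,20,46],[0,0,0,0,0,50,60],[0,0,0,7,-20,50,60],[0,0,0,8,-33,0,60],[0,0,0,0,0,0,60]])

```text
time: 17.42
ee_pos: [0.4782, 0.0591, 0.1947]
tool_rot: [0.605, 0.797, 0.0, 0.001]
wrist_force: [-0.4, 0.4, -0.7]
grip_width: 0.701
finger_force: 0.0
```

```bash
python3 - <<'E'
from h import *
for f,C,o,k in(("w5",[(203,206),(382,208),(355,540),(208,537)],(130,20),2.2),("w7",[(156,65),(341,67),(322,424),(163,420)],(140,40),2.2)):
    c=dict(np.load(f+".npz"));P=np.array([ray(c,x/k+o[0],y/k+o[1],.013)[:2] for x,y in C]);d=P[0]+P[1]-P[2]-P[3]
    print(P.mean(0),np.degrees(np.arctan2(-d[0],d[1])),[np.linalg.norm(P[i]-P[i-1]).round(3) for i in range(4)])
s=status.state();c=get_calibration("wrist");im=camera("wrist");cv2.imwrite("pics/w9.png",im);np.savez("w9",**c)
g=cv2.cvtColor(im,6);print(s["ee_pos"],s["tool_rot"],"plate pred",[np.round(proj(c,[.4796+a*.9632-b*.269,.0605+a*.269+b*.9632,.112]),1) for a,b in((-.006,.02),(.006,.02),(.006,-.02),(-.006,-.02))])
r=[(g[int(v)]) for v in(180,)]
for v in(190,205,220):print(v,g[v,225:285].tolist())
for u in(250,254,258):print("col",u,g[150:260,u].tolist())
E
```

```text
[0.47878339 0.05956901] 14.189741399501068 [np.float64(0.185), np.float64(0.088), np.float64(0.187), np.float64(0.086)]
[0.47969957 0.05984091] 14.595390566415551 [np.float64(0.185), np.float64(0.088), np.float64(0.187), np.float64(0.09)]
[0.47821962 0.05908896 0.19471312] [6.04598750e-01 7.96529869e-01 3.47884184e-04 6.31295742e-04] plate pred [array([248.6, 177. ]), array([263.3, 177. ]), array([262.8, 222.1]), array([248.9, 222.1])]
190 [122, 119, 117, 121, 118, 119, 121, 120, 120, 118, 121, 120, 117, 122, 122, 122, 122, 121, 119, 119, 121, 115, 114, 102, 109, 116, 118, 117, 120, 121, 119, 119, 117, 116, 111, 110, 107, 104, 111, 118, 121, 122, 124, 121, 119, 122, 119, 120, 118, 120, 120, 121, 123, 121, 120, 121, 121, 122, 120, 120]
205 [116, 116, 115, 118, 116, 117, 116, 119, 117, 109, 101, 95, 93, 97, 116, 118, 120, 119, 119, 116, 120, 109, 107, 105, 111, 116, 117, 116, 114, 117, 118, 118, 117, 116, 112, 106, 99, 116, 115, 119, 120, 122, 118, 113, 100, 98, 99, 99, 104, 118, 121, 121, 119, 118, 118, 118, 120, 119, 118, 115]
220 [117, 112, 114, 114, 116, 118, 116, 106, 98, 95, 95, 
[... 1179 characters left out ...]
 113, 118, 111, 101, 96, 99, 108, 116, 115, 117, 116, 111, 100, 114, 114, 117, 124, 124, 127, 126, 126, 126, 128, 126, 127, 127, 129, 129, 128, 130]
col 258 [134, 106, 103, 129, 155, 148, 125, 145, 135, 113, 114, 114, 118, 118, 118, 117, 117, 121, 119, 120, 118, 118, 120, 119, 120, 118, 116, 119, 116, 156, 175, 178, 183, 184, 182, 180, 179, 180, 146, 117, 116, 115, 118, 116, 118, 117, 118, 119, 117, 113, 115, 113, 115, 115, 115, 116, 117, 117, 112, 116, 116, 115, 115, 115, 117, 113, 114, 111, 112, 114, 113, 101, 94, 88, 92, 91, 87, 98, 115, 119, 119, 121, 109, 101, 100, 98, 111, 119, 120, 118, 117, 113, 103, 111, 112, 117, 125, 127, 125, 127, 125, 127, 125, 128, 125, 128, 124, 129, 125, 127]
```

The plate's top edge shows at rows 178–221 and columns 248.5–261.5, within 1 mm of the prediction. I descend and grip it.

Request:
apply_moves(rows=[[0,0,-0.015,1,0,-40,50],[0,0,0,0,0,-40,46],[0,0,0,0,0,-30,46],[0,0,0,0,0,-14,46],[0,0,0,0,0,0,46]])

```text
time: 18.1
ee_pos: [0.4777, 0.0609, 0.0691]
tool_rot: [0.609, 0.793, -0.001, -0.001]
wrist_force: [-0.1, 0.0, 0.0]
grip_width: 0.534
finger_force: 0.0
```

Request:
apply_moves(rows=[[0,0,0,0,0,0,30],[0,0,0,0,0,0,20],[0,0,0,0,0,0,15],[0,0,0,0,0,0,11],[0,0,0,0,0,0,8]], squeeze=50)

```text
time: 18.73
ee_pos: [0.4788, 0.0603, 0.0706]
tool_rot: [0.609, 0.793, 0.0, 0.0]
wrist_force: [-2.0, -0.6, 4.9]
grip_width: 0.135
finger_force: 48.9
```

Request:
apply_moves(rows=[[0,0,0,0,0,0,4],[0,0,0,0,0,0,0],[0,0,0,0,0,0,0]], squeeze=110)

```text
time: 19.1
ee_pos: [0.4788, 0.0603, 0.0707]
tool_rot: [0.609, 0.793, 0.0, 0.0]
wrist_force: [-3.3, -0.1, 6.2]
grip_width: 0.126
finger_force: 107.3
```

Request:
apply_moves(rows=[[0,0,0,0,0,1,0],[0,0,0,0,0,3,0],[0,0,0,0,0,5,0],[0,0,0,0,0,4,0],[0,0,0,0,0,2,0]])

```text
time: 19.73
ee_pos: [0.4786, 0.0604, 0.0853]
tool_rot: [0.609, 0.793, 0.0, 0.0]
wrist_force: [-0.2, -0.7, -5.1]
grip_width: 0.126
finger_force: 107.2
```

```bash
python3 - <<'E'
from h import *
s=status.state();print(s["ee_pos"],s["tool_rot"],s["wrist_force"],s["moment"])
S=get_calibration("scene");T=get_calibration("top")
for z in(.231,.3,.4,.5,.6):print("arm axis scene",z,np.round(proj(S,[.257,.597,z]),0), (435*.1/(S["R"]@[.257,.597,z]+S["t"])[2]).round(1))
for z in(.35,.4,.45,.5):
  X=ray(T,319,185,z);print("lamp",z,X.round(3),np.round(proj(S,X)))
for z in(.3,.4,.45,.5,.55):print("final axis scene",z,np.round(proj(S,[.4504,-.4105,z])),"top",np.round(proj(T,[.4504,-.4105,z])))
im=cv2.imread("pics/top0.png")
g=cv2.cvtColor(im,6)
for r in range(172,194,3):print(r,g[r,304:336:2].tolist())
im=cv2.imread("pics/scene0.png");g=cv2.cvtColor(im,6)
for r in range(28,70,4):print(r,g[r,274:330:3].tolist())
E
```

```text
[0.47863822 0.0603753  0.08528318] [6.09458826e-01 7.92817706e-01 6.92527543e-05 1.39308495e-04] [-0.24184963 -0.67766386 -5.12970683] [-0.02809819 -0.00287211  0.03163311]
arm axis scene 0.231 [ 56. 104.] 29.1
arm axis scene 0.3 [53. 84.] 29.6
arm axis scene 0.4 [48. 53.] 30.3
arm axis scene 0.5 [43. 20.] 31.1
arm axis scene 0.6 [ 38. -14.] 32.0
lamp 0.35 [ 0.523 -0.337  0.35 ] [292. 104.]
lamp 0.4 [ 0.518 -0.329  0.4  ] [288.  79.]
lamp 0.45 [ 0.513 -0.32   0.45 ] [285.  52.]
lamp 0.5 [ 0.508 -0.312  0.5  ] [281.  25.]
final axis scene 0.3 [286. 140.] top [353. 222.]
final axis scene 0.4 [288.  86.] top [366. 221.]
final axis scene 0.45 [289.  57.] top [374. 220.]
final axis scene 0.5 [290.  26.] top [383. 220.]
final axis scene 0.55 [292.  -6.] top [393. 219.]
172 [167, 163, 165, 127, 31, 152, 162, 154, 123, 29, 40, 89, 102, 117, 32, 62]
175 [163, 162, 163, 164, 35, 121, 163, 164, 108, 26, 144, 156, 152, 159, 156, 154]
178 [163, 162, 163, 166, 100, 60, 163, 161, 48, 69, 160, 158, 157, 155, 153, 156]
181 [162, 162, 163, 165, 130, 17, 146, 116, 19, 147, 160, 158, 157, 156, 142, 165]
[... 705 characters left out ...]
188, 229, 217, 152]
44 [126, 124, 122, 48, 124, 124, 132, 135, 131, 87, 87, 107, 229, 220, 178, 150, 146, 133, 127]
48 [126, 125, 125, 48, 125, 124, 136, 134, 124, 43, 51, 151, 145, 134, 127, 126, 126, 125, 124]
52 [126, 125, 126, 44, 125, 127, 131, 133, 131, 61, 138, 120, 126, 127, 126, 127, 127, 125, 126]
56 [126, 125, 125, 66, 119, 126, 125, 130, 144, 127, 133, 147, 125, 126, 126, 127, 125, 125, 125]
60 [124, 127, 126, 123, 63, 124, 123, 125, 133, 139, 132, 148, 126, 125, 126, 125, 125, 125, 127]
64 [126, 127, 126, 123, 50, 123, 125, 126, 131, 147, 130, 146, 127, 127, 126, 125, 125, 126, 125]
68 [126, 125, 124, 126, 43, 125, 124, 125, 131, 149, 127, 133, 137, 126, 127, 126, 125, 124, 125]
```

Request:
apply_moves(rows=[[0,0,0,0,0,3,0],[0,0,0,0,0,6,0],[0,0,0,0,0,10,0],[0,0,0,0,0,13,0],[0,0,0,-1,-3,15,0]])

```text
time: 20.35
ee_pos: [0.4776, 0.0574, 0.1332]
tool_rot: [0.609, 0.793, 0.0, 0.0]
wrist_force: [0.2, -0.0, -6.3]
grip_width: 0.129
finger_force: 107.3
```

Request:
apply_moves(rows=[[0,0,0,-2,-6,15,0],[0,0,0,-3,-9,14,0],[0,0,0,-4,-12,12,0],[0,0,0,-5,-15,9,0],[0,0,0,-6,-17,6,0]])

```text
time: 20.98
ee_pos: [0.4572, -0.0028, 0.1887]
tool_rot: [0.61, 0.793, -0.0, 0.0]
wrist_force: [0.2, 0.6, -6.1]
grip_width: 0.124
finger_force: 107.3
```

```bash
python3 - <<'E'
from h import *
s=status.state();print(s["ee_pos"],s["tool_rot"],s["wrist_force"],s["moment"])
c=get_calibration("wrist");im=camera("wrist");cv2.imwrite("pics/w10.png",im)
a=cv2.cvtColor(cv2.imread("pics/w9.png"),6)
T=get_calibration("top");t=cv2.imread("pics/top0.png");g=cv2.cvtColor(t,6)
for r in(205,225,245):print(r,g[r,298:312].tolist(),g[r,346:360].tolist())
for u in(315,340):print(u,g[186:204,u].tolist(),g[246:264,u].tolist())
E
```

```text
[ 0.45716754 -0.00281215  0.18865512] [ 6.09546106e-01  7.92750594e-01 -2.32927846e-05  2.00694834e-04] [ 0.24814101  0.55137985 -6.13680116] [-0.03198562  0.01796035  0.02691065]
205 [170, 167, 165, 167, 169, 168, 169, 153, 117, 160, 172, 175, 175, 174] [170, 170, 170, 168, 168, 171, 158, 163, 167, 168, 167, 166, 167, 166]
225 [168, 167, 166, 171, 169, 171, 169, 129, 146, 176, 179, 178, 178, 177] [171, 172, 172, 169, 166, 161, 164, 168, 167, 169, 166, 169, 170, 165]
245 [168, 168, 168, 168, 169, 168, 130, 116, 167, 180, 179, 178, 179, 179] [171, 170, 167, 168, 168, 152, 164, 165, 168, 166, 168, 170, 171, 168]
315 [120, 155, 161, 154, 129, 119, 159, 123, 107, 159, 167, 166, 169, 171, 171, 172, 174, 173] [177, 174, 176, 178, 176, 178, 177, 178, 178, 154, 165, 168, 170, 168, 167, 161, 149, 104]
340 [166, 167, 167, 165, 167, 167, 166, 165, 120, 105, 161, 167, 167, 168, 169, 170, 171, 173] [173, 175, 174, 174, 174, 173, 174, 176, 175, 173, 160, 165, 168, 167, 163, 156, 117, 94]
```

Request:
apply_moves(rows=[[0,0,0,-6,-19,4,0],[0,0,0,-6,-20,3,0],[0,0,0,-6,-20,2,0],[0,0,0,-6,-20,1,0],[0,0,0,-6,-20,0,0]])

```text
time: 21.65
ee_pos: [0.4269, -0.1016, 0.198]
tool_rot: [0.61, 0.793, -0.0, -0.0]
wrist_force: [-0.0, -0.5, -6.7]
grip_width: 0.128
finger_force: 107.7
```

Request:
apply_moves(rows=[[0,0,0,-6,-20,0,0],[0,0,0,-6,-20,0,0],[0,0,0,-6,-20,0,0],[0,0,0,-6,-20,0,0],[0,0,0,-6,-20,0,0]])

```text
time: 22.28
ee_pos: [0.3967, -0.2015, 0.1978]
tool_rot: [0.61, 0.793, 0.0, -0.0]
wrist_force: [-0.5, 0.8, -6.1]
grip_width: 0.126
finger_force: 107.7
```

Request:
apply_moves(rows=[[0,0,0,-4,-20,0,0],[0,0,0,-2,-20,0,0],[0,0,0,0,-20,0,0],[0,0,0,0,-20,0,0],[0,0,0,0,-20,0,0]])

```text
time: 22.9
ee_pos: [0.3916, -0.3019, 0.198]
tool_rot: [0.609, 0.793, 0.0, -0.0]
wrist_force: [0.4, -0.4, -5.8]
grip_width: 0.13
finger_force: 107.7
```

Request:
apply_moves(rows=[[0,0,0,0,-20,0,0],[0,0,0,0,-20,0,0],[0,0,0,1,-18,0,0],[0,0,0,3,-16,0,0],[0,0,0,6,-12,0,0]])

```text
time: 23.52
ee_pos: [0.4018, -0.3876, 0.198]
tool_rot: [0.61, 0.793, 0.0, -0.0]
wrist_force: [0.9, 0.2, -6.3]
grip_width: 0.123
finger_force: 107.7
```

Request:
apply_moves(rows=[[0,0,0,8,-9,0,0],[0,0,0,10,-6,0,0],[0,0,0,10,-4,0,0],[0,0,0,8,-3,0,0],[0,0,0,6,-1,1,0]])

```text
time: 24.15
ee_pos: [0.4441, -0.4094, 0.1989]
tool_rot: [0.609, 0.793, 0.0, -0.0]
wrist_force: [-0.1, -0.0, -5.3]
grip_width: 0.123
finger_force: 107.7
```

Request:
apply_moves(rows=[[0,0,0,3,0,0,0],[0,0,0,2,0,0,0],[0,0,0,0,0,0,0],[0,0,0,0,0,0,0],[0,0,0,0,0,0,0]])

```text
time: 24.78
ee_pos: [0.4484, -0.4096, 0.199]
tool_rot: [0.61, 0.793, -0.0, -0.0]
wrist_force: [-0.0, -0.2, -6.2]
grip_width: 0.128
finger_force: 107.7
```

```bash
python3 - <<'E'
from h import *
s=status.state();print(s["ee_pos"],s["tool_rot"],s["wrist_force"],s["moment"],s["time"])
im=camera("wrist");cv2.imwrite("pics/w11.png",im);t=camera("scene");cv2.imwrite("pics/s11.png",t);tt=camera("top");cv2.imwrite("pics/t11.png",tt)
g=cv2.cvtColor(im,6);a=cv2.cvtColor(cv2.imread("pics/w10.png"),6)
# rigid with gripper: compare tray region between early lift and now
c1=[];b=a[60:235,200:310];
r=cv2.matchTemplate(cv2.Canny(g,40,100)[55:240,195:315],cv2.Canny(a,40,100)[60:235,200:310],cv2.TM_CCOEFF_NORMED);print(cv2.minMaxLoc(r))
c=get_calibration("wrist")
# ball expected & carton underside edge rows in scene
S=get_calibration("scene")
y=np.array([-.256,.967]);p=s["ee_pos"][:2]
for n,b,z in(("ball",-.055,.15),("smallrim",.055,.21),("tray end+",.095,.133),("tray end-",-.095,.133)):
    X=[*(p+y*b),z];print(n,np.round(proj(S,X)),np.round(proj(c,X)))
u,v=map(int,proj(S,[*(p-y*.055),.15]));gg=cv2.cvtColor(t,6)
for r in range(v-12,v+13,2):print(r,gg[r,u-14:u+15:2].tolist())
u,v=map(int,proj(S,[*(p+y*.055),.19]));print("cups",u,v)
for r in range(v-24,v+34,3):print(r,gg[r,u-24:u+27:3].tolist())
E
```

```text
[ 0.44841612 -0.40962235  0.19903927] [ 6.09552910e-01  7.92745387e-01 -4.71439673e-06 -2.71925051e-05] [-0.04945699 -0.17958127 -6.21268605] [ 0.02344217 -0.00491042  0.0614169 ] 24.775
(0.01976950839161873, 0.3547855019569397, (9, 9), (5, 5))
ball [305. 221.] [254. 281.]
smallrim [261. 179.] [253. 156.]
tray end+ [246. 209.] [254.  77.]
tray end- [323. 236.] [254. 309.]
209 [130, 85, 65, 62, 59, 63, 133, 160, 174, 236, 236, 236, 235, 73, 78]
211 [130, 123, 113, 87, 79, 75, 84, 236, 236, 236, 236, 236, 236, 163, 78]
213 [129, 127, 132, 133, 116, 90, 83, 221, 234, 236, 236, 236, 236, 233, 78]
215 [130, 120, 120, 121, 122, 93, 99, 99, 122, 222, 236, 236, 236, 234, 52]
217 [129, 122, 121, 117, 130, 140, 170, 137, 109, 103, 140, 217, 229, 226, 52]
219 [131, 133, 122, 125, 165, 177, 198, 175, 113, 109, 110, 132, 134, 142, 89]
221 [130, 121, 122, 135, 152, 160, 166, 160, 148, 112, 104, 118, 122, 127, 131]
223 [117, 117, 103, 115, 135, 142, 145, 144, 131, 114, 104, 107, 111, 117, 121]
225 [121, 99, 115, 108, 113, 121, 123, 121, 116, 111, 110, 121, 111, 100, 117]
227 [115, 100, 124, 122, 10
[... 1254 characters left out ...]
234, 82, 80, 77, 95, 107, 112, 111, 111, 112, 108, 100, 99, 133, 132, 135, 135]
203 [235, 83, 79, 77, 106, 108, 110, 113, 112, 111, 108, 99, 103, 134, 131, 81, 135]
206 [234, 83, 80, 97, 105, 110, 113, 116, 117, 116, 114, 112, 106, 135, 133, 115, 137]
209 [235, 102, 132, 122, 105, 110, 115, 115, 117, 119, 115, 111, 106, 135, 134, 126, 137]
212 [131, 127, 124, 121, 107, 113, 115, 117, 118, 117, 116, 111, 107, 135, 134, 84, 138]
215 [161, 223, 157, 126, 113, 112, 114, 117, 116, 117, 114, 111, 119, 132, 135, 137, 138]
218 [205, 166, 165, 183, 217, 164, 176, 164, 142, 137, 127, 132, 133, 135, 131, 125, 137]
221 [237, 236, 221, 179, 163, 162, 197, 226, 222, 123, 123, 123, 123, 123, 130, 135, 136]
```

The ball shows as a sphere at scene (303,221), in its pocket. The cups show a stepped, upright silhouette at scene column 261. The tray view has not shifted relative to the gripper since the lift, and the arm is still. I hand it in.

```bash
python3 -c "
from rig import workorder,status
print(status.state()['dq'].round(4));print(workorder.sign_off())"
```

```text
[ 0.0012  0.     -0.0011 -0.0032 -0.0008 -0.0021]
the job is handed in; nothing more can be done
None
```

The job is handed in: the medium cup is in the large one and the small cup in the medium, and the tray is held level and still over the carton's centre, its underside an estimated 10 cm above the top, with the ball in its pocket.

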